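Park the thick pressing roller at the top of its sloped gutter

ROBOT

A 6-joint arm with a two-finger parallel gripper is mounted at the origin on the work surface. World frame = base frame: x ahead of the robot, y to its left, z up, the work surface at z = 0. Lengths are in m, angles in rad, forces in N, time in s.
With the tool pointing down it reaches from about 0.35 to 0.775 m from the base axis. Payload 5.5 kg.
Tool frame: the origin (TCP) lies between the finger pads; the fingertips stand 8 mm ahead of it and the grasp point (between the pads) lies 11 mm behind it; z points along the fingers, y is the line along which they close (so a half turn about z gives the same grasp; the last joint's range is limited). The gripper opens to 85 mm and grips with 20 to 120 N. Pads are 22 mm wide; open, the fingers measure 114 mm over their backs; the gripper's body (76 mm by 85 mm) begins 54 mm behind the grasp point. The pads swing forward as they close: fully open they stand 13 mm farther back than shut.
Start: joints at [1.036, 0.313, 0.046, 1.304, 0, 1.431], TCP at [0.221, 0.531, 0.207] pointing down, gripper open.
Joint ranges: [-2.76, 2.76], [-0.86, 1.69], [-1.03, 1.26], [-2.2, 2.34], [-1.47, 1.5], [-3.14, 3.14]. Speed limits (rad/s): [2.57, 2.57, 3.14, 3.14, 3.14, 3.14].

INTERFACE

Orientations are given as a unit quaternion [x, y, z, w].
In Python, from station import observe, snapshot, camera_params, close_job gives the robot as it stands.
- The arm moves only by the tool play_rows, never from a script. Its argument "plan" is a list that holds one entry, the list of rows, each a list of 4 numbers: the shift along the world's x, y, z scaled (see below), then the turn about the world's z scaled (see below). A call has 1 to 12 rows; each row shifts and turns the commanded pose from where the row before left it; what a row does not reach is not made up. The controller multiplies each number of a shift by 60 cm and each number of a turn by 0.5 rad. A row lasts 1/8 s, in which the tool goes at most 62.5 mm and 10.7 degrees, less where a joint would pass 70% of its speed; a pose out of reach is approached as far as the arm can. A call with a number of a shift or a turn outside -1 to 1 is refused whole. A call with a gripper value outside its range is refused whole. "hand" is the opening in per cent of the stroke, from 0 (shut) to 100 (fully open), set as the call begins (left out, the last holds). The fingers move at their own pace and stop on an object; "squeeze" is the grip in N (left out, the last holds). Time passes only in rows, so rows that do not move let the fingers close. It gives the time, the measured TCP pose, the force, the opening and the grip force at its end, in the units of the state.
- observe(): the state, without advancing time (a new reading comes with each control period).
- snapshot(name): name is "side" or "top"; returns the picture (480x640x3 uint8, blue, green, red); there is no depth.
- camera_params(name): a dict with "fovy" (degrees; the focal length in pixels is half the picture's height over the tangent of half this angle, whatever the lens; pixels are square), "cx", "cy" (the principal point, pixels), "rvec" (rotation vector, rad) and "tvec" (3), from world to camera coordinates, as OpenCV has them. Camera axes: x right, y down, z forward; pixel columns grow to the right and rows downward; lengths in m; the calibration is good to about 2 mm. A picture is of the moment at which its call begins. camera_params takes no time and is no camera call.
- close_job(): hands the job in; it is judged then, once.
The state is a dict: "t": time; "joint_positions": joint angles; "joint_vel": joint speeds; "joint_torque": joint torques, N m; "tool_pos": TCP position; "ee_rot": TCP orientation; "wrist_force": force on the tool from outside, world axes, zero at the start; "ft_torque": the same for the moment, N m; "grip_width": finger opening in m; "gripper_force": force on a finger pad.
Only numpy, scipy, OpenCV 4.12 (cv2) and the standard library are available. Lean on these libraries where they do the work, as an engineer would, in place of code of your own. Each camera call takes 0.05 s, during which the arm holds its last target. There are 200 camera calls.

TASK

Two metal pressing rollers lie at the low end of a sloped two-lane wooden gutter. Push the thicker roller up its lane with the fingertips, over the crest, until it settles in the dip against the tall end stop and cannot roll back; do not lift it off the wood. Leave the thin roller waiting at the low end, and leave the jar, the brush and the small book where they are.

Things in the scene. Friction and masses are not known exactly. Their poses are not given: they have to be found in the camera images.
- gutter: Fixed wooden gutter, two 76 mm wide lanes side by side, centred at y = +42 and -42 mm. Frame tilted 5 degrees: x up the slope along the lanes, y across, z square to the floor. Origin: floor surface (30 mm above the table) at the low stop's inner face, midway between lanes. Side and middle walls 8 mm thick, 12 mm above the floor; low stop 8 mm thick (x -8 to 0), 12 mm high. A roller let go rolls back down.
- crest (a point): Point on the crest line, midway between the lanes, at x = 190, z = 0 mm of the gutter. Up to here the floor is flat; here it bends down by 15 degrees (then falls at 10 degrees below level) towards the tall end stop. A roller whose centre passes the crest runs down by itself against the end stop and stays.
- end_stop (a point): Point on the face of the tall end stop, midway between the lanes, at x = 238, z = 20 mm of the gutter; the stop is 10 mm thick, across both lanes, top at z = 32 mm of the gutter. Parked against it, the thick roller's centre lies at x = 214, z = 18.5 mm of the gutter.
- thick_roller: The thicker of two plain bare-metal rollers (solid cylinders), 48 mm diameter, 70 mm long, 0.25 to 0.5 kg, lying across one of the lanes (either one, it varies) against the low stop. Origin: its centre, on the axis; at the start at x = 21, z = 24 mm of the gutter (it leans on the low stop's edge). Its y axis is the roller's axis; x and z turn as it rolls.
- thin_roller: The thinner roller, 32 mm diameter, 70 mm long, 0.15 kg, across the other lane against the low stop. To be left there. Origin: its centre, on the axis. y is its axis.
- paste_jar: Glass jar of paste, 58 mm diameter, 70 mm high, standing on the table beside the gutter, at its +y side; bystander. Origin: centre of its underside.
- glue_brush: Glue brush 190 mm long lying on the table beside the gutter, at its -y side; bystander. Its handle points to its -x. Origin: its underside, near the middle.
- small_book: Small closed leather-bound book, 76 x 106 x 32 mm, lying on the table beyond the gutter's tall end stop; bystander. Origin: centre of its underside.
Things that resemble listed ones, but are neither listed nor needed, are in the scene too. What is shaped like the thick_roller but purple or red is not meant.

How it is judged:
At the end, for the whole second after the job is handed in: The thick roller is at rest in the dip between the crest and the tall end stop (within 7 mm of touching the stop), and the thin roller still lies in its lane at the low stop (within 19 mm of it) (x of thick_roller in the frame of gutter between 0.207 and 0.22 m and z of thick_roller in the frame of gutter between 0.014 and 0.0225 m and linear speed of thick_roller below 0.02 m/s and x of thin_roller in the frame of gutter below 0.035 m and z of thin_roller in the frame of gutter between 0.012 and 0.022 m).
It fails at once if a roller is lifted more than 12 mm off the gutter floor (z of thick_roller in the frame of gutter above 0.036 m or z of thin_roller in the frame of gutter above 0.028 m).
It fails at once if the thin roller is pushed more than 30 mm up its lane (x of thin_roller in the frame of gutter above 0.046 m).
It fails at once if the jar, the brush or the book is moved by more than 15 mm or the jar is tipped (distance of any of paste_jar, glue_brush, small_book from where it was at the start of the episode above 0.015 m or angle between paste_jar's own z axis and vertical above 0.3 rad).
It also fails if it takes over 40 s, if anything falls off the work surface, if the arm or the gripper's body presses on something with over 40 N, if the wrist force passes 120 N, or if a joint passes its speed limit or range.

## Working session

There is one attempt and no reset: what is moved stays moved. The work goes in short steps, Python scripts to look and compute and a tool call to move; the robot and the scene stay as the last step left them, time stands still between calls to the robot, and variables do not carry over. Pictures are saved under pics/ and viewed, at most 13 in all, crops included, and the job is handed in when it is done.

Besides the shell and the picture viewer there is one more tool, called after "Call:" by a JSON object that holds its "api" and its "payload", one argument or row to a line. play_rows: Moves the arm, as the interface text tells. Shifts and turns lie within -1 to 1; 1 stands for 60 cm of shift or 0.5 rad of turn. Its arguments: {"type":"object","properties":{"plan":{"type":"array","items":{"type":"array","items":{"type":"array","items":{"type":"number","minimum":-1,"maximum":1}}}},"hand":{"type":"number"},"squeeze":{"type":"number"}},"required":["plan"]}

```bash
mkdir -p pics && python3 - <<'E'
from station import *
import cv2
for n in("top","side"):
    cv2.imwrite(f"pics/{n}0.png",snapshot(n)); print(n,camera_params(n))
s=observe();print(s['t'],s['tool_pos'],s['ee_rot'])
E
```

```text
top {'fovy': 54.39692979622712, 'cx': 311.4216523347939, 'cy': 243.56887359899454, 'rvec': array([ 2.19455681, -2.00528114,  0.21888024]), 'tvec': array([4.38975557e-04, 5.73701467e-01, 7.91460417e-01])}
side {'fovy': 44.38898381266787, 'cx': 314.92625217797286, 'cy': 233.15524907282756, 'rvec': array([ 2.22639287, -0.306604  ,  0.17809127]), 'tvec': array([-0.50273596,  0.18399594,  0.9916751 ])}
0.1 [0.22090193 0.53033997 0.2062086 ] [ 1.96108414e-01  9.80581880e-01 -7.68246043e-04 -2.75060512e-04]
```

View pics/top0.png

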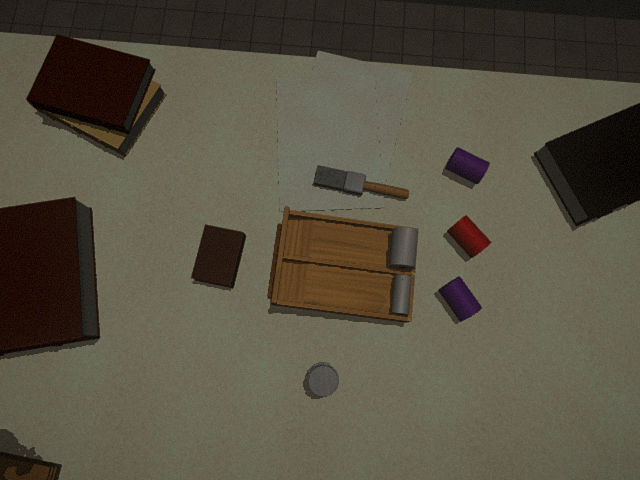

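View pics/side0.png

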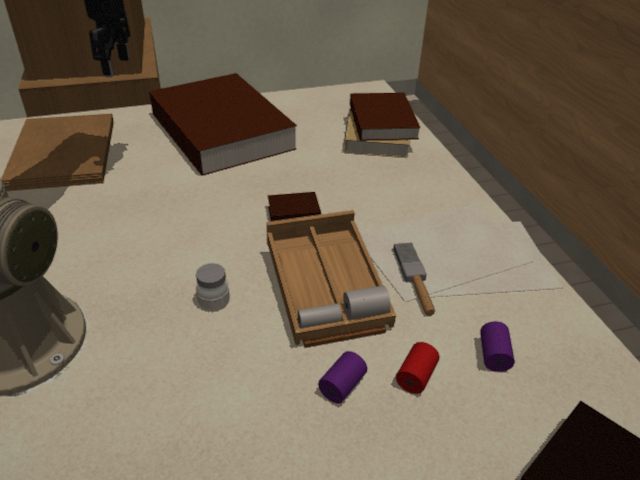

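The top view shows the grey thick roller at about (403,248) in the gutter's upper (−y) lane, and the thin one at (401,294). The low end is on the right and the tall stop on the left at x≈280. The purple and red cylinders are decoys. I'll zoom in to get the corners.

```bash
cat > h.py <<'E'
import numpy as np,cv2
from station import *
def K(n):
    p=camera_params(n); f=240/np.tan(np.radians(p['fovy']/2))
    return p,np.array([[f,0,p['cx']],[0,f,p['cy']],[0,0,1]])
def ray(n,u,v,z):
    p,k=K(n); R=cv2.Rodrigues(p['rvec'])[0]; c=-R.T@p['tvec']
    d=R.T@np.linalg.inv(k)@[u,v,1]; return c+d*(z-c[2])/d[2]
def proj(n,P):
    p,k=K(n); return cv2.projectPoints(np.array(P,float).reshape(-1,3),p['rvec'],p['tvec'],k,None)[0][:,0]
def G(o,yaw):  # gutter frame -> world
    c,s=np.cos(yaw),np.sin(yaw);b=np.radians(5)
    Rz=np.array([[c,-s,0],[s,c,0],[0,0,1]]);Ry=np.array([[np.cos(b),0,-np.sin(b)],[0,1,0],[np.sin(b),0,np.cos(b)]])
    return Rz@Ry
E
python3 - <<'E'
from h import *
for nm,u,v,z in [("low+y",411,321,.042),("low-y",417,228,.042),("tall+y",271,306,.083),("tall-y",287,208,.083),("thick",403,248,.056),("thin",401,294,.047),("jar",323,379,.07),("brushend",408,193,.01),("brush",316,178,.01),("book",219,256,.032)]:
    print(nm,ray("top",u,v,z).round(4))
for n,(x0,y0,w,h) in {"top":(255,195,180,140),"side":(255,200,180,150)}.items():
    im=cv2.imread(f"pics/{n}0.png")[y0:y0+h,x0:x0+w]
    cv2.imwrite(f"pics/{n}crop.png",cv2.convertScaleAbs(cv2.resize(im,None,fx=4,fy=4,interpolation=cv2.INTER_CUBIC),alpha=1.5))
E
```

```text
low+y [ 0.4493 -0.1397  0.042 ]
low-y [ 0.6238 -0.1434  0.042 ]
tall+y [0.4502 0.1114 0.083 ]
tall-y [0.6287 0.1017 0.083 ]
thick [ 0.5796 -0.1164  0.056 ]
thin [ 0.4958 -0.1185  0.047 ]
jar [0.3362 0.011  0.07  ]
brushend [ 0.703  -0.1292  0.01  ]
brush [0.718  0.0561 0.01  ]
book [0.5385 0.224  0.032 ]
```

View pics/topcrop.png

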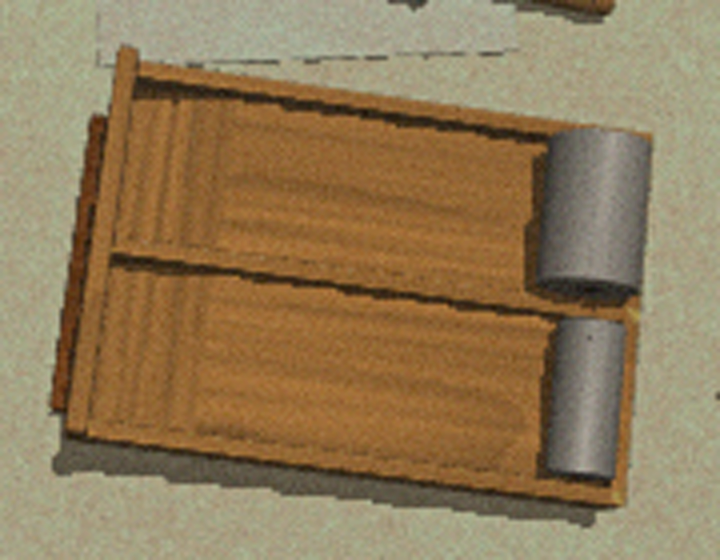

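View pics/sidecrop.png

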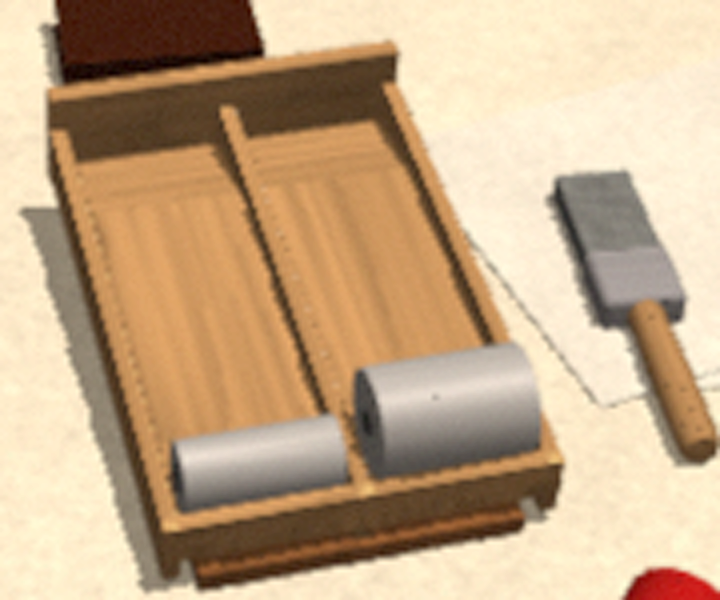

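The crops confirm it: the thick roller is in the −y lane against the low stop. The stop corners are at about (410.5,321) and (418,228), and the tall stop's top front corners at about (289.5,207.5) and (277,304.5). Next I'll triangulate the frame.

```bash
python3 - <<'E'
from h import *
def tri(a,b):
    P=[]
    for n in("top","side"):
        p,k=K(n);P.append(k@np.c_[cv2.Rodrigues(p['rvec'])[0],p['tvec']])
    X=cv2.triangulatePoints(P[0],P[1],np.array(a,float),np.array(b,float))[:,0];return X[:3]/X[3]
L={ "low+y":((410.5,321.3),(296.3,332.5),(-8,88,12)),"low-y":((418,228.3),(395.8,315.8),(-8,-88,12)),
"tall+y":((277,304.5),(268,225),(238,88,32)),"tall-y":((289.5,207.5),(354.3,213.7),(238,-88,32))}
A=[];B=[]
for k,(a,b,g) in L.items():
    X=tri(a,b);print(k,X.round(4));A.append(np.array(g)/1e3);B.append(X)
A=np.array(A);B=np.array(B)
# least-squares yaw with known tilt
T=A@G(0,0).T; a=T-T.mean(0);b=B-B.mean(0)
yaw=np.arctan2((a[:,0]*b[:,1]-a[:,1]*b[:,0]).sum(),(a[:,:2]*b[:,:2]).sum())
R=G(0,yaw);o=B.mean(0)-R@A.mean(0);o[2]=.03
print("yaw",np.degrees(yaw),"o",o,"res mm",((A@R.T+o-B)*1e3).round(1).tolist())
np.savez("g.npz",R=R,o=o)
W=lambda *p:R@(np.array(p)/1e3)+o
for nm,p in {"thick":(21,-42,24),"thin":(14,42,16),"crest":(190,0,0),"pre(tip)":(-32,-42,17),"contact(tip)":(-14,-42,17),"end(tip)":(160,-42,17)}.items():
    w=W(*p);print(nm,w.round(4),proj("top",w).round(1),proj("side",w).round(1))
print("x axis",R[:,0],observe()['joint_positions'])
E
```

```text
low+y [ 0.4497 -0.139   0.0426]
low-y [ 0.6239 -0.1455  0.041 ]
tall+y [0.4564 0.1008 0.0851]
tall-y [0.631  0.0973 0.0819]
yaw 88.35976027611396 o [ 0.53702472 -0.13419735  0.03      ] res mm [[-0.9, -1.7, -1.3], [0.8, -0.2, 0.2], [-0.6, 1.7, -2.4], [0.7, 0.2, 0.7]]
thick [ 0.5795 -0.1166  0.0557] [[403.1 248.1]] [[366.1 302.8]]
thin [ 0.4954 -0.1204  0.0472] [[402.1 294.3]] [[319.4 317.3]]
crest [0.5424 0.055  0.0466] [[308.4 260.5]] [[316.7 248.1]]
pre(tip) [ 0.5781 -0.1687  0.0441] [[429.9 252.6]] [[375.6 329.7]]
contact(tip) [ 0.5786 -0.1508  0.0457] [[420.4 251.3]] [[372.1 321.3]]
end(tip) [0.5835 0.0224 0.0609] [[328.1 238.7]] [[342.7 249.5]]
x axis [0.02851475 0.99578652 0.08715574] [1.03641239e+00 3.13920128e-01 4.51111062e-02 1.30361927e+00
 1.11310464e-05 1.43118788e+00]
```

Call:
{"api": "play_rows", "payload": {
  "plan": [
    [[0.042, -0.084, 0, -0.2], [0.042, -0.084, 0, -0.2], [0.042, -0.084, 0, -0.2], [0.042, -0.084, 0, -0.2], [0.042, -0.084, 0, -0.2], [0.042, -0.084, 0, -0.2], [0.042, -0.084, 0, -0.2], [0.042, -0.084, 0, -0.2], [0.042, -0.084, 0, -0.2], [0.042, -0.084, 0, -0.2], [0.042, -0.084, 0, -0.2], [0.042, -0.084, 0, -0.2]]
  ],
  "hand": 0
}}

```text
t: 1.6
tool_pos: [0.524, -0.0758, 0.2067]
ee_rot: [0.717, 0.697, 0.0, -0.0]
wrist_force: [0.9, 0.7, 0.2]
grip_width: 0.0002
gripper_force: 0.0
```

Call:
{"api": "play_rows", "payload": {
  "plan": [
    [[0.03, -0.055, 0, 0], [0.03, -0.055, 0, 0], [0.03, -0.055, 0, 0], [0, 0, 0, 0], [0, 0, -0.06, 0], [0, 0, -0.06, 0], [0, 0, -0.06, 0], [0, 0, -0.05, 0], [0, 0, -0.02, 0], [0, 0, 0, 0]]
  ]
}}

```text
t: 2.85
tool_pos: [0.5769, -0.1723, 0.0566]
ee_rot: [0.715, 0.699, -0.0, -0.001]
wrist_force: [0.7, -0.3, -0.0]
grip_width: 0.0001
gripper_force: 0.0
```

```bash
python3 - <<'E'
from h import *
im=snapshot("side")[190:390,230:470]
cv2.imwrite("pics/s1.png",cv2.convertScaleAbs(cv2.resize(im,None,fx=3,fy=3,interpolation=cv2.INTER_CUBIC),alpha=1.5))
E
```

```text
(no output)
```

View pics/s1.png

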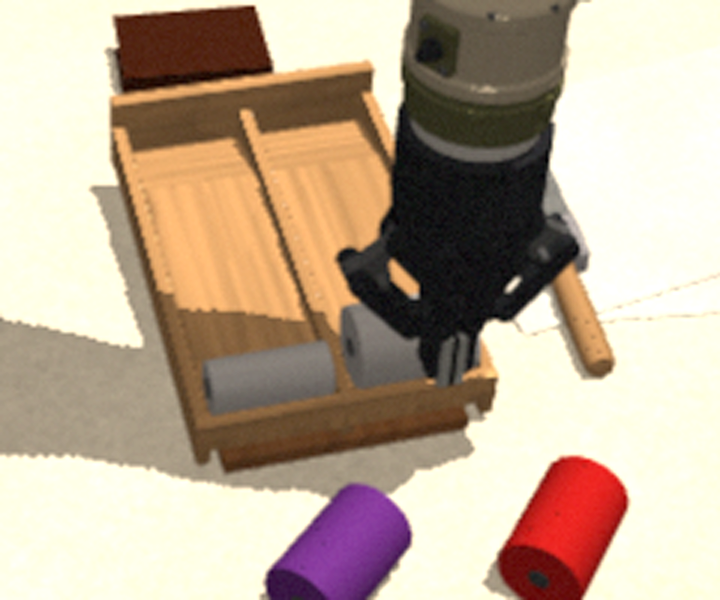

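The closed fingertips stand just behind the thick roller, with their lower end at about (380,318) in the side view. I'll check that height against the projection.

```bash
python3 - <<'E'
from h import *
x,y,z=observe()['tool_pos']
for dz in(0,-.008):
  for dy in(-.011,.011):
    for dx in(-.014,.014): print(dz,dy,dx,((proj("side",[x+dx,y+dy,z+dz])[0]-[230,190])*3).round())
E
```

```text
0 -0.011 -0.014 [424. 427.]
0 -0.011 0.014 [472. 417.]
0 0.011 -0.014 [410. 398.]
0 0.011 0.014 [458. 388.]
-0.008 -0.011 -0.014 [423. 438.]
-0.008 -0.011 0.014 [471. 427.]
-0.008 0.011 -0.014 [409. 408.]
-0.008 0.011 0.014 [456. 398.]
```

```bash
python3 - <<'E'
from h import *
a=snapshot("side")[270:345,340:410]
t=snapshot("top")[210:285,390:460]
f=lambda i:cv2.resize(cv2.convertScaleAbs(i,alpha=2),None,fx=5.7,fy=7.5,interpolation=cv2.INTER_CUBIC)
cv2.imwrite("pics/s2.png",np.hstack([f(a),f(t)]))
E
```

```text
(no output)
```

View pics/s2.png

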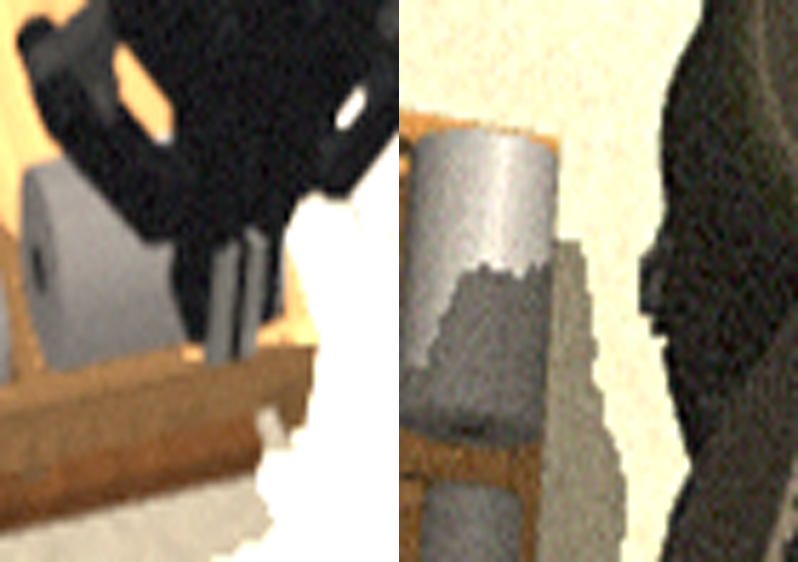

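```bash
python3 - <<'E'
from h import *
for z in(.04,.05,.06,.07,.08,.09,.1):
    print(z,"side pad bottom",ray("side",380.5,318,z).round(4),"top front edge",ray("top",432.5,249,z).round(4))
s=observe();print(s['tool_pos'],s['joint_positions'],s['wrist_force'])
E
```

```text
0.04 side pad bottom [ 0.5974 -0.1426  0.04  ] top front edge [ 0.5864 -0.1744  0.04  ]
0.05 side pad bottom [ 0.593  -0.1512  0.05  ] top front edge [ 0.584 -0.172  0.05 ]
0.06 side pad bottom [ 0.5887 -0.1598  0.06  ] top front edge [ 0.5817 -0.1695  0.06  ]
0.07 side pad bottom [ 0.5844 -0.1684  0.07  ] top front edge [ 0.5794 -0.1671  0.07  ]
0.08 side pad bottom [ 0.5801 -0.177   0.08  ] top front edge [ 0.5771 -0.1646  0.08  ]
0.09 side pad bottom [ 0.5757 -0.1856  0.09  ] top front edge [ 0.5748 -0.1622  0.09  ]
0.1 side pad bottom [ 0.5714 -0.1942  0.1   ] top front edge [ 0.5724 -0.1597  0.1   ]
[ 0.57860699 -0.17330929  0.05860204] [-4.23872271e-01  4.47007173e-01 -1.30971573e-01  9.90255192e-01
  1.57443179e-05  1.17073041e+00] [-0.08758879 -0.06127682 -0.06082951]
```

Both views put the fingertips at z≈0.088, about 35 mm higher than the reported pose implies. There is nothing below them, so I'll lower by 24 mm and look again.

Call:
{"api": "play_rows", "payload": {
  "plan": [
    [[0, 0, -0.02, 0], [0, 0, -0.02, 0], [0, 0, 0, 0], [0, 0, 0, 0]]
  ]
}}

```text
t: 3.5
tool_pos: [0.5774, -0.173, 0.0328]
ee_rot: [0.716, 0.699, -0.0, -0.0]
wrist_force: [0.2, -0.6, 0.2]
grip_width: -0.0002
gripper_force: 0.0
```

```bash
python3 - <<'E'
from h import *
a=snapshot("side")[270:345,340:410]
t=snapshot("top")[210:285,390:460]
f=lambda i:cv2.resize(cv2.convertScaleAbs(i,alpha=2),None,fx=5.7,fy=7.5,interpolation=cv2.INTER_CUBIC)
cv2.imwrite("pics/s3.png",np.hstack([f(a),f(t)]))
E
```

```text
(no output)
```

View pics/s3.png

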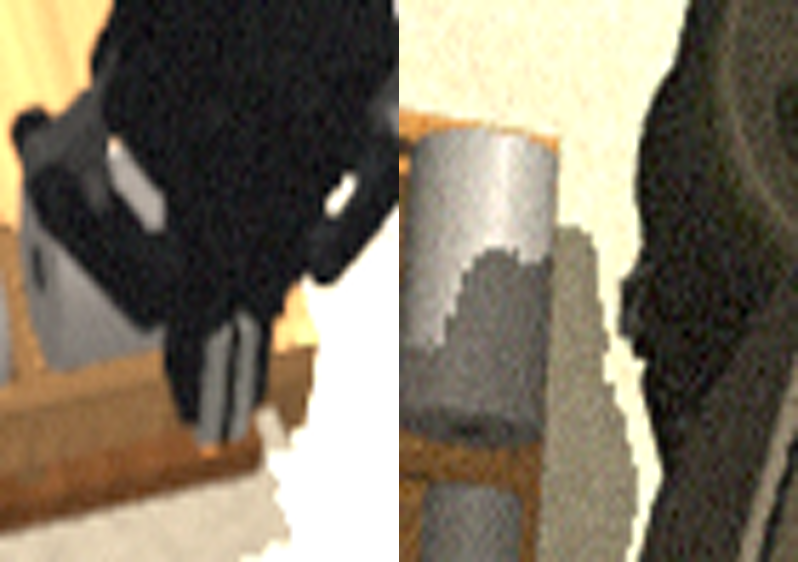

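```bash
python3 - <<'E'
from h import *
for z in(.05,.055,.06,.065,.07):
    print(z,ray("side",379,329,z).round(4),ray("top",390+(622-399)/5.7,210+310/7.5,z).round(4))
for z in (.025,.06): print(proj("top",[.578,-.162,z]),proj("side",[.578,-.184,z]))
E
```

```text
0.05 [ 0.5817 -0.1736  0.05  ] [ 0.5791 -0.1659  0.05  ]
0.055 [ 0.5796 -0.1777  0.055 ] [ 0.5779 -0.1647  0.055 ]
0.06 [ 0.5775 -0.1819  0.06  ] [ 0.5768 -0.1635  0.06  ]
0.065 [ 0.5754 -0.186   0.065 ] [ 0.5757 -0.1623  0.065 ]
0.07 [ 0.5733 -0.1902  0.07  ] [ 0.5745 -0.1611  0.07  ]
[[423.83024031 254.32631383]] [[377.84685354 344.29021066]]
[[428.32279136 250.62196353]] [[379.75850126 329.88059416]]
```

The tip is at z≈0.062, which both views confirm, about 29 mm above the reported TCP. I'll aim for a tip at about 0.048: above the low stop (0.041) and below the roller's centre (0.056).

Call:
{"api": "play_rows", "payload": {
  "plan": [
    [[0, 0, -0.012, 0], [0, 0, -0.012, 0], [0, 0, 0, 0], [0, 0.01, 0, 0], [0, 0.01, 0, 0], [0, 0, 0, 0], [0, 0, 0, 0]]
  ]
}}

```text
t: 4.47
tool_pos: [0.5778, -0.1609, 0.0188]
ee_rot: [0.715, 0.699, 0.0, 0.0]
wrist_force: [-0.1, 0.2, -0.0]
grip_width: 0.0004
gripper_force: 0.0
```

```bash
python3 - <<'E'
from h import *
a=snapshot("side")[270:345,340:410]
t=snapshot("top")[210:285,390:460]
f=lambda i:cv2.resize(cv2.convertScaleAbs(i,alpha=2),None,fx=5.7,fy=7.5,interpolation=cv2.INTER_CUBIC)
cv2.imwrite("pics/s4.png",np.hstack([f(a),f(t)]))
for z in (.045,.05):print(proj("side",[.578,-.172,z])[0],proj("top",[.578,-.150,z])[0])
E
```

```text
[376.29460537 330.80346756] [419.89928958 251.67660209]
[376.55841448 328.73394725] [420.51144383 251.13856282]
```

View pics/s4.png

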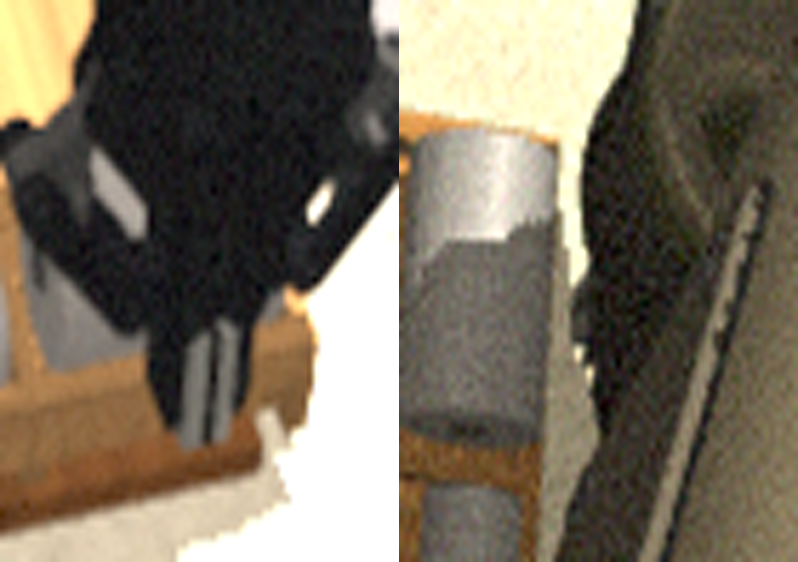

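Pad bottom at row 329 and front edge at column 420.5 both match a tip at z≈0.048. Now I'll push slowly along the slope.

Call:
{"api": "play_rows", "payload": {
  "plan": [
    [[0, 0.008, 0, 0], [0, 0.008, 0, 0], [0.0004, 0.008, 0.0007, 0], [0.0004, 0.01, 0.0009, 0], [0.0004, 0.0137, 0.0012, 0], [0.0004, 0.0137, 0.0012, 0], [0.0004, 0.0137, 0.0012, 0], [0.0004, 0.0137, 0.0012, 0], [0, 0, 0, 0]]
  ]
}}

```text
t: 5.7
tool_pos: [0.5788, -0.1066, 0.0223]
ee_rot: [0.715, 0.699, 0.0, -0.0]
wrist_force: [-0.1, -0.4, -0.5]
grip_width: -0.0001
gripper_force: 0.0
```

```bash
python3 - <<'E'
from h import *
a=snapshot("side")[190:350,250:410]
t=snapshot("top")[195:335,265:440]
f=lambda i:cv2.resize(cv2.convertScaleAbs(i,alpha=1.8),(400,380),interpolation=cv2.INTER_CUBIC)
cv2.imwrite("pics/s5.png",np.hstack([f(a),f(t)]))
E
```

```text
(no output)
```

View pics/s5.png

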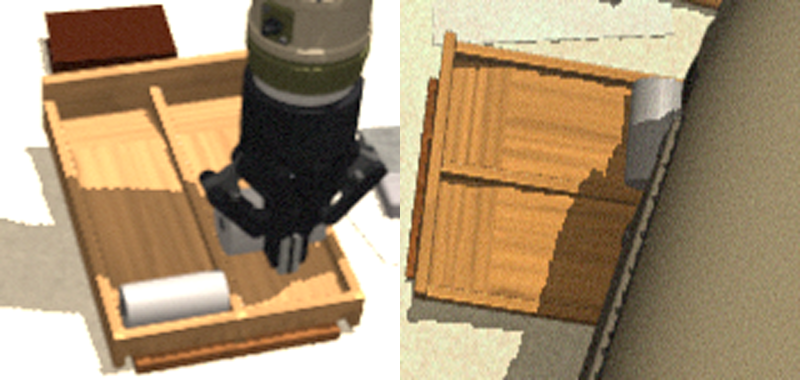

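The thick roller is rolling up with the fingers (its front edge is now at about column 363 in the top view), and the thin roller hasn't moved. I'll keep pushing.

Call:
{"api": "play_rows", "payload": {
  "plan": [
    [[0.0004, 0.0137, 0.0012, 0], [0.0004, 0.0137, 0.0012, 0], [0.0004, 0.0137, 0.0012, 0], [0.0004, 0.0137, 0.0012, 0], [0.0004, 0.0137, 0.0012, 0], [0.0004, 0.0137, 0.0012, 0], [0.0004, 0.0137, 0.0012, 0], [0.0004, 0.0137, 0.0012, 0], [0.0004, 0.0137, 0.0012, 0], [0.0004, 0.0137, 0.0012, 0], [0.0004, 0.0137, 0.0012, 0], [0.0004, 0.0137, 0.0012, 0]]
  ]
}}

```text
t: 7.3
tool_pos: [0.5819, -0.0085, 0.0312]
ee_rot: [0.716, 0.699, 0.0, 0.0]
wrist_force: [0.5, -1.5, 0.3]
grip_width: 0.0002
gripper_force: 0.6
```

Call:
{"api": "play_rows", "payload": {
  "plan": [
    [[0.0004, 0.013, 0.0011, 0], [0.0004, 0.012, 0.001, 0], [0.0003, 0.01, 0.0009, 0], [0.0002, 0.008, 0.0007, 0], [0, 0.006, 0.0005, 0], [0, 0.005, 0, 0], [0, 0, 0, 0], [0, 0, 0, 0], [0, 0, 0, 0], [0, 0, 0, 0]]
  ]
}}

```text
t: 8.55
tool_pos: [0.5827, 0.0232, 0.0336]
ee_rot: [0.716, 0.698, 0.0, 0.0]
wrist_force: [-0.3, -0.8, 0.1]
grip_width: -0.0001
gripper_force: 0.0
```

Call:
{"api": "play_rows", "payload": {
  "plan": [
    [[0, 0.005, 0.0003, 0], [0, 0.005, 0.0003, 0], [0, 0.005, 0.0003, 0], [0, 0, 0, 0], [0, 0, 0, 0], [0, 0, 0, 0], [0, 0, 0, 0]]
  ]
}}

```text
t: 9.43
tool_pos: [0.5827, 0.0322, 0.0342]
ee_rot: [0.716, 0.699, 0.0, 0.0]
wrist_force: [0.1, 0.7, 0.0]
grip_width: -0.0002
gripper_force: 0.0
```

```bash
python3 - <<'E'
from h import *
a=snapshot("side")[190:350,250:410]
t=snapshot("top")[195:335,265:440]
f=lambda i:cv2.resize(cv2.convertScaleAbs(i,alpha=1.8),(400,380),interpolation=cv2.INTER_CUBIC)
cv2.imwrite("pics/s6.png",np.hstack([f(a),f(t)]))
g=np.load("g.npz");W=lambda *p:g['R']@(np.array(p)/1e3)+g['o']
for x in(190,207,214,220):
    p=proj("top",W(x,-42,24))[0];print(x,p,"crop",400+(p[0]-265)*400/175,(p[1]-195)*380/140)
E
```

```text
190 [312.24786131 235.69717297] crop 507.9951115698645 110.46375520765794
207 [302.99166094 234.43396053] crop 486.8380821490495 107.03503573661939
214 [299.17388397 233.91294077] crop 478.11173479759884 105.62083923105854
220 [295.89852589 233.46594601] crop 470.62520203254655 104.407567738566
```

View pics/s6.png

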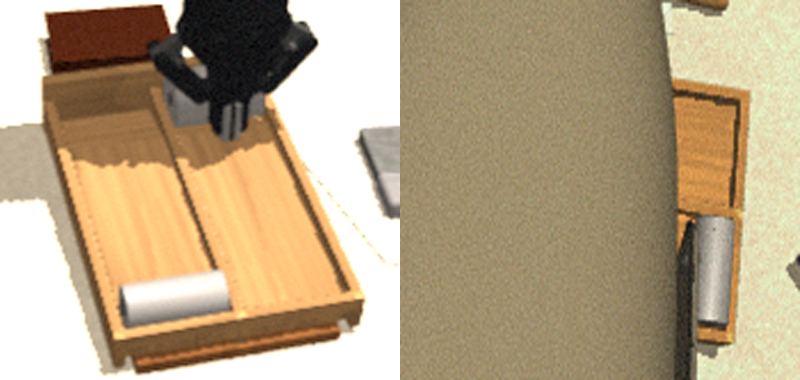

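The roller is up at the tall stop and the thin one is still at the low end. I'll back off, lift clear and verify.

Call:
{"api": "play_rows", "payload": {
  "plan": [
    [[0, -0.02, 0, 0], [0, -0.04, 0, 0], [0, -0.04, 0.02, 0], [0, 0, 0.08, 0], [0, 0, 0.08, 0], [0, 0, 0.08, 0], [0, -0.09, 0, 0], [0, -0.09, 0, 0], [0, -0.09, 0, 0], [0, -0.09, 0, 0], [0, 0, 0, 0], [0, 0, 0, 0]]
  ]
}}

```text
t: 11.02
tool_pos: [0.5821, -0.244, 0.1898]
ee_rot: [0.716, 0.698, 0.0, -0.0]
wrist_force: [-0.3, 0.5, 0.3]
grip_width: 0.0002
gripper_force: 0.0
```

```bash
python3 - <<'E'
from h import *
a=snapshot("side")[190:350,250:410]
t=snapshot("top")[195:335,265:440]
f=lambda i:cv2.resize(cv2.convertScaleAbs(i,alpha=1.8),(400,380),interpolation=cv2.INTER_CUBIC)
cv2.imwrite("pics/s7.png",np.hstack([f(a),f(t)]))
g=np.load("g.npz");W=lambda *p:g['R']@(np.array(p)/1e3)+g['o']
for x,z in((207,20),(214,18.5),(220,17)):
    p=proj("side",W(x,-42,z))[0];q=proj("top",W(x,-42,z))[0];print(x,"side crop",(p-[250,190])*[2.5,380/160],"top crop",(q-[265,195])*[400/175,380/140]+[400,0])
E
```

```text
207 side crop [214.90268842  98.72194172] top crop [486.49408454 108.36891957]
214 side crop [212.29538116  94.32825867] top crop [477.69415231 107.46156543]
220 side crop [210.06378197  90.78940667] top crop [470.15421725 106.75696711]
```

View pics/s7.png

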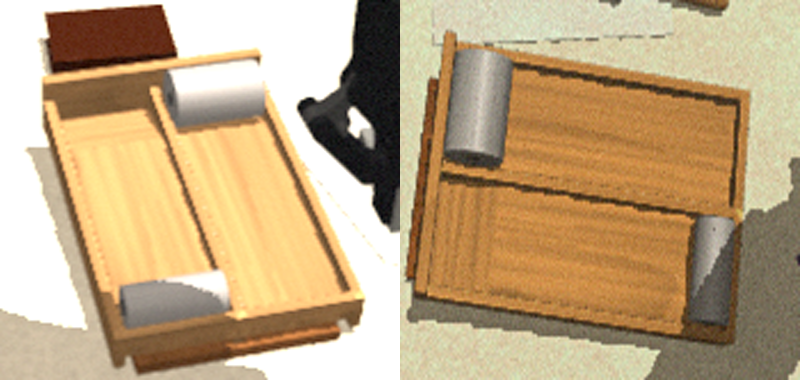

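The thick roller's centre is at crop (478,107), where 214 mm projects to (477.7,107.5), so it is resting against the stop. The thin roller is still at the low stop.

```bash
python3 -c "from station import close_job; print(close_job())"
```

```text
the job is handed in; nothing more can be done
None
```

The thick roller is parked in the dip against the tall end stop, measured at about x = 214 mm in the gutter frame. The thin roller is still at the low stop, the arm never went near the jar, brush or book, and the job was handed in at about 11 s; no verdict came back.

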